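# Lean the reading board and hold the spring clip open over its edge

### The job

I want a reading stand for the service sheet: take the plywood board out of its slotted stand and lean it against the bench vise, lower edge on the bench, so that it stays there by itself. Then squeeze the handles of the spring clip, take it off the wooden tongue it is parked on, and hold it with its jaws spread wide around the board's top edge, one jaw on each side and not touching the board, so that I can tuck the sheet under. Finish like that, still squeezing and holding the clip, and leave the plug block, the socket, the feeler gauge and the filter cover where they are.

Things in the scene. Friction and masses are not known exactly. Their poses are not given: they have to be found in the camera images.
- vise: grey steel bench vise, fixed to the bench. Origin on the bench under its middle; z up; -x is the screw end with its cross bar (reaching 100 mm from the origin), +x the flat upright back of the fixed jaw. It is 110 mm wide along y (120 at the foot) and 115 mm tall.
- vise_back (a point): middle of the top edge of the vise's flat back face, 115 mm above the bench; axes as the vise: x points straight out of the back face. The back face is 110 mm wide, its foot level with or inside it, and the bench behind it is clear for at least 90 mm.
- stand: wooden stand, fixed, 70 x 150 x 42 mm, with a slot along its y axis, 11 mm wide and 30 mm deep (slot floor 12 mm above the bench). The board stands upright in the slot. Origin on the bench under its centre.
- board_center (a point): centre of the loose plywood board, 8 mm thick (its x axis), 130 mm wide (y), 190 mm tall (z, up as it stands in the stand), about 130 g. It starts upright in the stand with 160 mm showing above the slot.
- board_edge (a point): middle of the board's top edge (the edge uppermost in the stand), 95 mm along z from its centre; axes as the board. The board's upper end can be pinched across its 8 mm thickness.
- board: the same board; origin at the middle of its lower edge, 190 mm from the top edge; axes as the board.
- block: wooden block, fixed, 80 x 100 x 20 mm, with an upright plywood tongue 8 mm thick (x), 70 mm wide (y), its top 80 mm above the bench, on which the clip is parked. Origin on the bench under its centre.
- clip: loose spring clip, steel with black handles, like a big clothes peg, 80 g, 24 mm wide (y), parked jaws down astride the tongue. Origin on its pivot pin (radius 5 mm, along y, resting on the tongue's top at the start); z points from jaws to handles, the levers swing along x. Handles reach from 6 to 52 mm above the pivot, jaws to 40 mm below. Squeezing the handles along x spreads the jaws.
- clip_handles (a point): middle between the handles, 36 mm above the pivot, where to squeeze; axes as the clip. The handles stand in a V, 44 mm over their outer faces at the top as parked (52 mm if shut); fully squeezed they are parallel, 22 mm over all. Spring: about 7 N on each handle to start, 9 N fully open; a grip of 20 to 30 N holds it against its stop.
- clip_mouth (a point): middle between the jaw tips, 40 mm below the pivot, 76 mm below the point clip_handles; axes as the clip. Fully spread, the jaws gape 26 mm.
- clip_a (a joint): angle by which each jaw is spread (both jaws move alike): 0 shut, about 0.08 as parked on the tongue, 0.30 fully spread.
- plugs: bystander: loose dark wooden block 45 x 120 x 25 mm with three white ceramic spark plugs standing in it, 76 mm tall in all. Origin under its centre.
- socket: bystander: loose steel spark plug socket standing on end, 25 mm diameter, 65 mm tall. Origin under its centre.
- gauge: bystander: loose red plastic feeler gauge lying flat, 90 x 22 x 14 mm. Origin under its centre.
- cover: bystander: loose round aluminium air filter cover, 150 mm diameter, 26 mm tall. Origin under its centre.
Things that resemble listed ones, but are neither listed nor needed, are in the scene too. What is shaped like the clip but red is not meant.

How it is judged:
On the way, in this order (a step that is already met when the one before it is completed fails the run):
1. the board leans on the vise by itself, its lower edge on the bench, let go (angle between board's own z axis and vertical between 0.1 and 0.75 rad and contact force between board and vise above 0.05 N and height (world z) of board below 0.012 m and contact force between the arm and board below 0.2 N and contact force between stand and board below 0.05 N and linear speed of board below 0.02 m/s), for 0.3 s.
2. the clip is squeezed and lifted off its tongue (distance of clip from where it was at the start of the episode above 0.06 m and contact force between the fingers and clip above 2 N and contact force between block and clip below 0.05 N), for 0.2 s.
At the end, for the whole second after the job is handed in: Board leans on the vise 0.10 to 0.75 rad off upright, foot on bench, not touched by the robot. Clip squeezed, still, joint over 0.22, touching only the fingers; mid-jaw-tips 5 to 33 mm below the top edge, within 9 mm of the board plane and 53 mm of the edge middle, in line to 0.35 rad (all of step 1 and value of joint clip_a above 0.22 rad and contact force between the fingers and clip above 3 N and contact force between clip and board below 0.5 N and contact force between clip and vise below 0.1 N and contact force between clip and block below 0.1 N and x of clip_mouth in the frame of board_edge between -0.009 and 0.009 m and y of clip_mouth in the frame of board_edge between -0.053 and 0.053 m and z of clip_mouth in the frame of board_edge between -0.033 and -0.005 m and angle between the z axis of clip and the z axis of board, either way round below 0.35 rad and angle between the x axis of clip and the x axis of board, either way round below 0.35 rad and linear speed of clip below 0.03 m/s); the arm keeps its last pose, push and grip.
It fails at once if the spark plug block is moved more than 30 mm (distance of plugs from where it was at the start of the episode above 0.03 m).
It fails at once if the spark plug socket is moved more than 30 mm (distance of socket from where it was at the start of the episode above 0.03 m).
It fails at once if the feeler gauge is moved more than 30 mm (distance of gauge from where it was at the start of the episode above 0.03 m).
It fails at once if the air filter cover is moved more than 30 mm (distance of cover from where it was at the start of the episode above 0.03 m).
It also fails if it takes over 54 s, if anything falls off the work surface, if the arm or the gripper's body presses on something with over 40 N, if the wrist force passes 120 N, or if a joint passes its speed limit or range.

### The arm

A 6-joint arm with a two-finger parallel gripper is mounted at the origin on the work surface. World frame = base frame: x ahead of the robot, y to its left, z up, the work surface at z = 0. Lengths are in m, angles in rad, forces in N, time in s.
With the tool pointing down it reaches from about 0.375 to 0.9 m from the base axis. Payload 3.1 kg.
Tool frame: the origin (TCP) lies where the fingers leave the gripper's body, on its centre line; the fingertips stand 70 mm ahead of it and the grasp point (between the pads) lies 51 mm ahead of it; z points along the fingers, y is the line along which they close (so a half turn about z gives the same grasp; the last joint's range is limited). The gripper opens to 87 mm and grips with 3 to 60 N. Pads are 19 mm wide; open, the fingers measure 117 mm over their backs; the gripper's body (75 mm by 190 mm) begins 51 mm behind the grasp point.
Start: joints at [-1.415, 0.527, 1.433, -0, 1.181, -0.178], TCP at [0.205, -0.59, 0.292] pointing down, gripper open.
Joint ranges: [-3.08, 3.08], [-0.75, 2.2], [0.22, 2.44], [-1.43, 4.57], [0, 2.65], [-2.85, 2.85]. Speed limits (rad/s): [2.79, 2.79, 3.14, 3.14, 3.14, 3.14].

### API

Orientations are given as a unit quaternion [x, y, z, w].
In Python, from rig import robot gives the robot as it stands.
- The arm moves only by the tool send_rows, never from a script. Its argument "deltas" is text: rows parted by semicolons, each of 7 numbers parted by spaces: the shift along the tool's x, y, z in mm, then the turn, a rotation vector about the tool's x, y, z in degrees, then the opening, from 0 (shut) to 1 (fully open). A call has 1 to 10 rows; each row shifts and turns the commanded pose from where the row before left it, along the tool's axes as they then stand; what a row does not reach is not made up. A row lasts 1/8 s, in which the tool goes at most 62.5 mm and 10.7 degrees, less where a joint would pass 70% of its speed; a pose out of reach is approached as far as the arm can. A call is refused whole if a number of a shift passes 62.5 or a number of a turn 10.7, either way. A call with a gripper value outside its range is refused whole. The fingers move at their own pace and stop on an object; "newtons" is the grip in N (left out, the last holds). Time passes only in rows, so rows that do not move let the fingers close. It gives the time, the measured TCP pose, the force, the opening and the grip force at its end, in the units of the state.
- robot.get_obs(): the state, without advancing time (a new reading comes with each control period).
- robot.camera(name): name is "side" or "top" or "wrist"; returns a dict with "image" (400x640x3 uint8, red, green, blue), "depth" (400x640 float32, m along the optical axis (not along the pixel's ray), 0 where there is no reading), "fovy" (degrees; the focal length in pixels is half the picture's height over the tangent of half this angle, whatever the lens; pixels are square), "cx", "cy" (the principal point, pixels), "k1" (the pictures are not rectified: a ray, as slopes to the right and down, at radius r is drawn at 1 + k1 r^2 times it, then the intrinsics apply), "rvec" (rotation vector, rad) and "tvec" (3), from world to camera coordinates, as OpenCV has them. Camera axes: x right, y down, z forward; pixel columns grow to the right and rows downward; lengths in m; the calibration is good to about 2 mm. A picture is of the moment at which its call begins.
- robot.hand_in(): hands the job in; it is judged then, once.
Trained networks look in the newest picture that a camera, given by its name, has taken for a name from the list of things; names that differ only in an ending like _2 or _b are one class to them, and where a whole thing is asked for, a point or a joint stands for the part that bears it (a point fixed in the world has none). Each returns a list of dicts, best first, with "p" (0 to 1); they miss things now and then, are a little off and sometimes report something else, mostly with a low value. They report only what shows in the picture. A call takes as long as a camera call. They do not tell look-alikes from the thing itself.
- robot.find_in(camera, thing): "box" ([left, top, right, bottom] in pixels, round what is visible of it).
- robot.cut_out(camera, thing): "region" (400x640 bool, what is visible of it) and "box" ([left, top, right, bottom] in pixels, round what is visible of it).
The state is a dict: "time": time; "q": joint angles; "joint_velocities": joint speeds; "joint_torque": joint torques, N m; "position": TCP position; "tool_rot": TCP orientation; "ft_force": force on the tool from outside, world axes, zero at the start; "moment": the same for the moment, N m; "grip_width": finger opening in m; "grip_force": force on a finger pad.
Only numpy, scipy, OpenCV 4.12 (cv2) and the standard library are available. Lean on these libraries where they do the work, as an engineer would, in place of code of your own. Each camera call takes 0.05 s, during which the arm holds its last target. There are 200 camera calls.

## Working session

There is one attempt and no reset: what is moved stays moved. The work goes in short steps, Python scripts to look and compute and a tool call to move; the robot and the scene stay as the last step left them, time stands still between calls to the robot, and variables do not carry over. Pictures are saved under pics/ and viewed, at most 10 in all, crops included, and the job is handed in when it is done.

Besides the shell and the picture viewer there is one more tool, called after "Emit:" by a JSON object that holds its "op" and its "data", one argument or row to a line. send_rows: Moves the arm, as the interface text tells. Its arguments: {"type":"object","properties":{"deltas":{"type":"string"},"newtons":{"type":"number"}},"required":["deltas"]}

```bash
mkdir -p pics; ls
cat > h.py <<'E'
import numpy as np, cv2
from scipy.spatial.transform import Rotation as R
from rig import robot
def shot(n):
    return robot.camera(n)
def cloud(c):
    h,w=c["depth"].shape; f=h/2/np.tan(np.radians(c["fovy"])/2)
    K=np.array([[f,0,c["cx"]],[0,f,c["cy"]],[0,0,1]])
    u,v=np.meshgrid(np.arange(w),np.arange(h))
    p=cv2.undistortPoints(np.stack([u,v],-1).reshape(-1,1,2).astype(float),K,np.array([c["k1"],0,0,0,0.])).reshape(h,w,2)
    d=c["depth"][...,None]; P=np.concatenate([p*d,d],-1)
    Rm=R.from_rotvec(np.ravel(c["rvec"])).as_matrix()
    W=(P-np.ravel(c["tvec"]))@Rm
    W[c["depth"]==0]=np.nan
    return W
def save(n,c):
    cv2.imwrite("pics/"+n+".png",c["image"][...,::-1])
E
python3 - <<'E'
from h import *
for n in ["top","side"]:
    c=shot(n); save(n+"0",c); W=cloud(c); np.save(n+"0.npy",W)
    for t in ["vise","stand","board","block","clip","plugs","socket","gauge","cover"]:
        for r in robot.cut_out(n,t)[:3]:
            P=W[r["region"]]; P=P[~np.isnan(P[:,0])]
            print(n,t,round(r["p"],2),np.round(r["box"]),np.round(np.percentile(P,[3,50,97],axis=0),3).tolist() if len(P) else "")
print(robot.get_obs())
E
```

```text
pics
top vise 0.71 [291. 226. 336. 282.] [[0.359, -0.018, 0.009], [0.435, 0.038, 0.113], [0.511, 0.097, 0.12]]
top stand 0.56 [404. 222. 452. 256.] [[0.437, -0.397, 0.006], [0.485, -0.321, 0.039], [0.532, -0.261, 0.048]]
top stand 0.32 [416. 232. 460. 250.] [[0.462, -0.384, 0.056], [0.483, -0.327, 0.176], [0.506, -0.272, 0.205]]
top board 0.81 [410. 231. 460. 246.] [[0.462, -0.429, 0.001], [0.486, -0.333, 0.169], [0.51, -0.272, 0.205]]
top block 0.84 [221. 213. 257. 246.] [[0.469, 0.26, 0.008], [0.504, 0.296, 0.021], [0.551, 0.355, 0.08]]
top clip 0.65 [225. 222. 237. 232.] [[0.492, 0.302, 0.067], [0.513, 0.314, 0.098], [0.529, 0.327, 0.136]]
top clip 0.53 [228. 185. 244. 196.] [[0.617, 0.287, 0.012], [0.639, 0.312, 0.056], [0.653, 0.327, 0.092]]
top clip 0.5 [224. 220. 235. 227.] [[0.513, 0.305, 0.018], [0.523, 0.319, 0.101], [0.533, 0.352, 0.135]]
top plugs 0.83 [232. 149. 266. 172.] [[0.717, 0.223, 0.006], [0.744, 0.276, 0.026], [0.775, 0.335, 0.069]]
top plugs 0.19 [223. 214. 254. 242.] [[0.473, 0.26, 0.013], [0.507, 0.294, 0.021], [0.551, 0.351, 0.079]]
top socket 0.65 [380. 171
[... 1956 characters left out ...]
41549171e+00,  5.27471668e-01,  1.43271005e+00, -2.12896595e-05,
        1.18139508e+00, -1.78536945e-01]), 'joint_velocities': array([-5.55393885e-05,  5.61238114e-04, -3.17374666e-04,  3.90165994e-04,
       -3.17924907e-04, -1.25746058e-03]), 'joint_torque': array([ 1.05262505e-03, -4.40017927e+01, -1.76990819e+01,  6.34540385e-02,
        5.03794814e-02, -9.34689041e-06]), 'position': array([ 0.2047941 , -0.59046621,  0.29226262]), 'tool_rot': array([ 9.86100372e-01,  1.66150705e-01, -9.93935712e-06,  7.81115711e-06]), 'ft_force': array([ 0.18574093, -0.14978104,  0.54943434]), 'moment': array([-0.03648857, -0.03809311, -0.07168013]), 'grip_force': 0.0, 'grip_width': 0.08692526043637616}
```

Run:
```python
from h import *
a=cv2.imread("pics/top0.png");b=cv2.imread("pics/side0.png")
A=cv2.resize(a[110:290,190:490],None,fx=2.6,fy=2.6,interpolation=cv2.INTER_CUBIC)
B=cv2.resize(b[130:400,200:480],None,fx=2.2,fy=2.2,interpolation=cv2.INTER_CUBIC)
cv2.imwrite("pics/A.png",A);cv2.imwrite("pics/B.png",B)
T=np.load("top0.npy").reshape(-1,3);S=np.load("side0.npy").reshape(-1,3)
def rect(P,name):
    r=cv2.minAreaRect((P[:,:2]*1000).astype(np.float32)); print(name,len(P),np.round(r[0],1),np.round(r[1],1),round(r[2],1), "medz",round(np.median(P[:,2]),4))
def sel(P,x,y,z): 
    return P[(P[:,0]>x[0])&(P[:,0]<x[1])&(P[:,1]>y[0])&(P[:,1]<y[1])&(P[:,2]>z[0])&(P[:,2]<z[1])]
for n,P in (("top",T),("side",S)):
    rect(sel(P,(.42,.55),(-.45,-.22),(.195,.212)),n+" boardtop")
    rect(sel(P,(.42,.56),(-.45,-.22),(.036,.05)),n+" standtop")
    rect(sel(P,(.33,.56),(-.06,.13),(.105,.125)),n+" visetop")
    rect(sel(P,(.33,.56),(-.06,.13),(.01,.125)),n+" viseall")
    rect(sel(P,(.44,.57),(.23,.38),(.013,.027)),n+" block")
    rect(sel(P,(.44,.57),(.23,.38),(.06,.086)),n+" tongue")
    rect(sel(P,(.44,.57),(.23,.38),(.09,.145)),n+" clip")
    rect(sel(P,(.44,.57),(.23,.38),(.12,.145)),n+" cliphandles")
```

```text
top boardtop 129 [ 483.5 -333.5] [  8.6 131. ] 20.8 medz 0.2018
top standtop 424 [ 483.9 -333.1] [ 51.6 151.8] 20.9 medz 0.0421
top visetop 1150 [452.   36.7] [109.9 130.5] 82.1 medz 0.115
top viseall 1815 [434.7  40.2] [144.4 165.6] 82.2 medz 0.1128
top block 512 [510.6 310.3] [ 80.5 102. ] 11.7 medz 0.0203
top tongue 68 [509.3 309.1] [28.3 69.3] 27.7 medz 0.0796
top clip 86 [509.4 315.2] [43.9 25.1] 12.2 medz 0.1145
top cliphandles 34 [509.5 315.3] [44.  23.1] 10.5 medz 0.1312
side boardtop 397 [ 481.8 -334.6] [  8.3 129.3] 21.6 medz 0.2019
side standtop 947 [ 482.1 -332.5] [ 50.4 147.4] 21.8 medz 0.0425
side visetop 1392 [449.1  35.7] [114.4 129.7] 82.1 medz 0.1142
side viseall 3317 [431.4  35.6] [144.  165.2] 81.9 medz 0.0884
side block 449 [507.2 308.5] [ 80.1 107.3] 12.1 medz 0.0191
side tongue 97 [510.2 307.4] [36.6 65.3] 33.2 medz 0.0785
side clip 72 [507.  311.9] [42.7 25.5] 9.1 medz 0.1136
side cliphandles 29 [507.3 310.7] [42.5 24.8] 11.9 medz 0.1299
```

View pics/A.png

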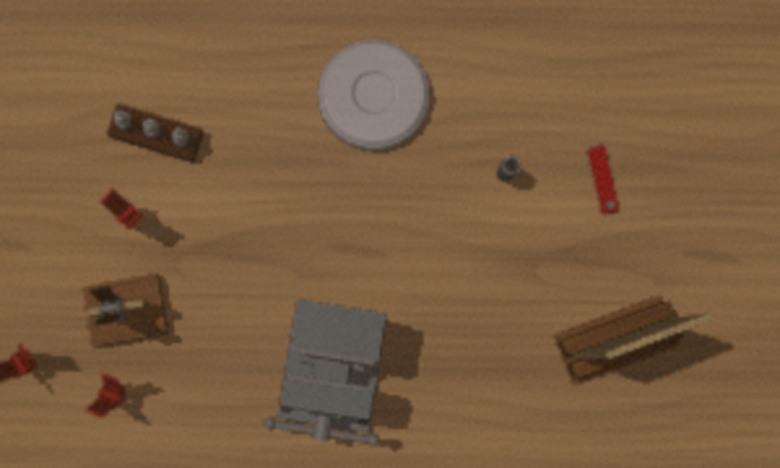

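View pics/B.png

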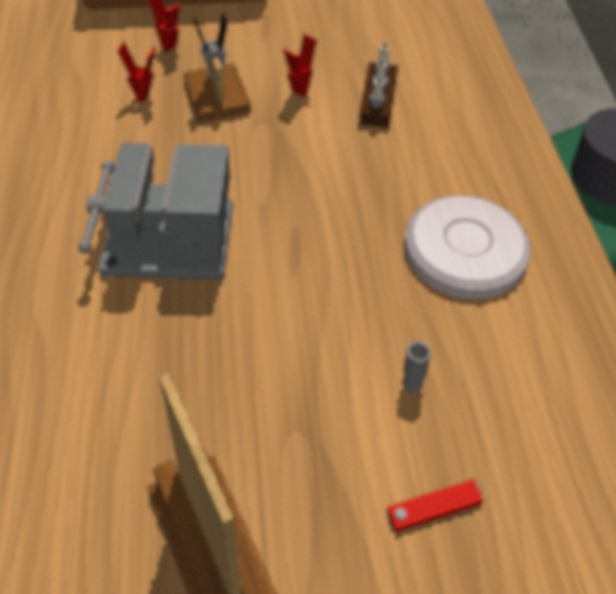

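Top view: the vise's back faces away from the robot (back edge about (295–385, 300–313)), the board is in the stand at (640, 340), and the black clip is on its block at (110, 308). The clips at (120, 208), (20, 362) and (107, 395) are red decoys. The side view agrees.

```bash
cat >> h.py <<'E'
def pose(yawY,tilt=0):
    """tool rot: y axis at world yaw (deg), tilt deg = tool z leaning towards +tool y"""
    a=np.radians(yawY); y=np.array([np.cos(a),np.sin(a),0]); z=np.array([0,0,-1.]); x=np.cross(y,z)
    return R.from_matrix(np.stack([x,y,z],1))*R.from_euler("x",-tilt,degrees=True)
def plan(p,r,n,op,start=None):
    o=robot.get_obs(); P,Q=(o["position"],R.from_quat(o["tool_rot"])) if start is None else start
    P0,Q0=P.copy(),Q; d=(Q0.inv()*r).as_rotvec(); out=[]
    for k in range(1,n+1):
        t=k/n; tp=P0+(p-P0)*t; tq=Q0*R.from_rotvec(d*t)
        s=np.round(Q.inv().apply(tp-P)*1000*2)/2; w=np.round((Q.inv()*tq).as_rotvec(degrees=True)*5)/5
        P=P+Q.apply(s/1000); Q=Q*R.from_rotvec(w,degrees=True)
        out.append(" ".join("%g"%v for v in [*(s+0.),*(w+0.),op]))
    print("; ".join(out)); print("end",np.round(P,4),"max",np.abs([list(map(float,x.split()))[:6] for x in out]).max(0))
    return P,Q
E
python3 - <<'E'
from h import *
plan(np.array([.482,-.334,.37]),pose(21.2),10,1)
E
```

```text
34.5 -15 -8 0 0 -9.2 1; 36.5 -9.5 -7.5 0 0 -9.2 1; 38 -3.5 -8 0 0 -9.2 1; 37.5 2.5 -7.5 0 0 -9.2 1; 36.5 8.5 -8 0 0 -9.2 1; 35 14.5 -7.5 0 0 -9.2 1; 32.5 20 -8 0 0 -9.2 1; 28.5 24.5 -7.5 0 0 -9.2 1; 24 29 -8 0 0 -9.2 1; 19.5 32.5 -7.5 0 0 -9.2 1
end [ 0.4822 -0.3341  0.3698] max [38.  32.5  8.   0.   0.   9.2]
```

Emit:
{"op": "send_rows", "data": {
  "deltas": "34.5 -15 -8 0 0 -9.2 1; 36.5 -9.5 -7.5 0 0 -9.2 1; 38 -3.5 -8 0 0 -9.2 1; 37.5 2.5 -7.5 0 0 -9.2 1; 36.5 8.5 -8 0 0 -9.2 1; 35 14.5 -7.5 0 0 -9.2 1; 32.5 20 -8 0 0 -9.2 1; 28.5 24.5 -7.5 0 0 -9.2 1; 24 29 -8 0 0 -9.2 1; 19.5 32.5 -7.5 0 0 -9.2 1",
  "newtons": 30
}}

```text
time: 2.25
position: [0.483, -0.3332, 0.3701]
tool_rot: [0.563, 0.826, -0.0, 0.0]
ft_force: [-0.5, -0.9, -0.2]
grip_width: 0.0869
grip_force: 0.0
```

Emit:
{"op": "send_rows", "data": {
  "deltas": "0 0 0 0 0 0 1; 0 0 0 0 0 0 1"
}}

```text
time: 2.5
position: [0.4819, -0.3342, 0.3696]
tool_rot: [0.566, 0.825, -0.0, -0.0]
ft_force: [-0.5, -0.4, 0.5]
grip_width: 0.0871
grip_force: 0.0
```

Run:
```python
from h import *
c=shot("wrist"); save("w1",c); W=cloud(c)
P=W.reshape(-1,3); o=robot.get_obs(); print(o["position"],o["time"])
def sel(P,x,y,z): 
    return P[(P[:,0]>x[0])&(P[:,0]<x[1])&(P[:,1]>y[0])&(P[:,1]<y[1])&(P[:,2]>z[0])&(P[:,2]<z[1])]
for z in ((.195,.212),(.036,.05)):
    Q=sel(P,(.4,.56),(-.45,-.2),z)
    if len(Q): print(z,len(Q),cv2.minAreaRect((Q[:,:2]*1000).astype(np.float32)),np.median(Q[:,2]))
```

```text
[ 0.481545   -0.33451151  0.36942699] 2.55
(0.195, 0.212) 1229 ((482.8357849121094, -332.1729431152344), (7.799580097198486, 129.49578857421875), 21.059072494506836) 0.20174138117939042
(0.036, 0.05) 2842 ((482.59686279296875, -332.06756591796875), (51.07591247558594, 149.21437072753906), 21.35464859008789) 0.04174459706867079
```

View pics/w1.png

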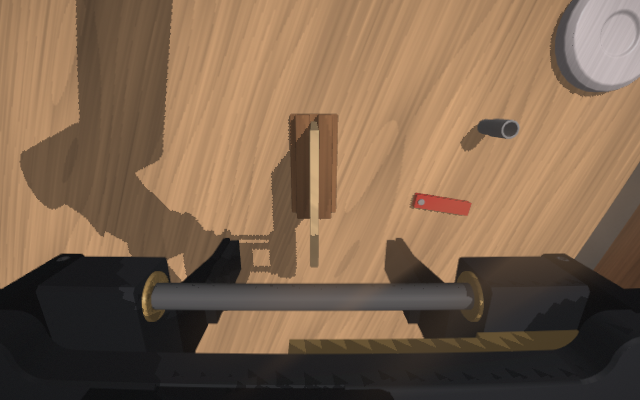

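The wrist view shows the board's top edge at about (314, 150–265), centred between the fingertips (240 and 385). Next I descend and grip.

Run:
```python
from h import *
plan(np.array([.4825,-.333,.234]),pose(21.2),6,1)
```

```text
0 0.5 22.5 0 0 0 1; 0.5 0 22.5 0 0 0 1; 0 0.5 22.5 0 0 0 1; 0 0 23 0 0 -0.2 1; 0.5 0.5 22.5 0 0 0 1; 0 0 22.5 0 0 0 1
end [ 0.4825 -0.333   0.2339] max [ 0.5  0.5 23.   0.   0.   0.2]
```

Emit:
{"op": "send_rows", "data": {
  "deltas": "0 0.5 22.5 0 0 0 1; 0.5 0 22.5 0 0 0 1; 0 0.5 22.5 0 0 0 1; 0 0 23 0 0 0 1; 0.5 0.5 22.5 0 0 0 1; 0 0 22.5 0 0 0 1; 0 0 0 0 0 0 0.3; 0 0 0 0 0 0 0; 0 0 0 0 0 0 0; 0 0 0 0 0 0 0",
  "newtons": 30
}}

```text
time: 3.8
position: [0.4835, -0.333, 0.2352]
tool_rot: [0.566, 0.825, -0.0, 0.001]
ft_force: [-0.2, -0.2, -0.6]
grip_width: 0.0549
grip_force: 0.0
```

Emit:
{"op": "send_rows", "data": {
  "deltas": "0 0 0 0 0 0 0; 0 0 0 0 0 0 0; 0 0 -5 0 0 0 0; 0 0 -10 0 0 0 0; 0 0 -15 0 0 0 0; 0 0 -20 0 0 0 0; 0 0 -20 0 0 0 0; 0 0 -20 0 0 0 0; 0 0 0 0 0 0 0"
}}

```text
time: 4.92
position: [0.4839, -0.3332, 0.3266]
tool_rot: [0.565, 0.825, -0.0, 0.002]
ft_force: [0.1, -1.1, -1.7]
grip_width: 0.0079
grip_force: 30.0
```

Run:
```python
from h import *
print(robot.get_obs())
th=14.5
# vise back
n=np.array([np.cos(np.radians(-7.9)),np.sin(np.radians(-7.9)),0])
vb=np.array([.515,.0273,0])
c=shot("wrist"); save("w2",c)
s=shot("side"); W=cloud(s)
for r in robot.cut_out("side","board")[:1]:
    P=W[r["region"]]; P=P[~np.isnan(P[:,0])]; print(r["p"],np.percentile(P,[1,50,99],axis=0))
```

```text
{'time': 4.925, 'q': array([-7.93088214e-01,  4.37549886e-01,  1.49225534e+00,  1.00076504e-05,
        1.20688226e+00, -1.16192394e+00]), 'joint_velocities': array([-0.00103061,  0.02943415,  0.04333516, -0.00074598, -0.01565752,
        0.00044615]), 'joint_torque': array([ 1.01729406e-01, -4.17506790e+01, -1.88393748e+01,  2.96731561e-02,
        1.86040141e-01, -1.99732513e-04]), 'position': array([ 0.48390299, -0.33320122,  0.32659882]), 'tool_rot': array([ 5.65451036e-01,  8.24778219e-01, -4.63673365e-04,  2.40835810e-03]), 'ft_force': array([ 0.119005  , -1.11162272, -1.72171959]), 'moment': array([-0.02906295, -0.15232884, -0.04087561]), 'grip_force': 29.999696910381317, 'grip_width': 0.007896725063400976}
0.57 [[ 0.45683539 -0.39585032  0.00103043]
 [ 0.49359081 -0.3658461   0.18767089]
 [ 0.50934532 -0.2476297   0.26909492]]
```

Run:
```python
from h import *
s=shot("side"); save("s2",s)
b=cv2.resize(s["image"][150:400,180:430,::-1],None,fx=2.2,fy=2.2,interpolation=cv2.INTER_CUBIC);cv2.imwrite("pics/s2c.png",b)
W=cloud(s); f=W.reshape(-1,3)
r=robot.cut_out("side","board")[0]
m=r["region"]; P=W[m];P=P[~np.isnan(P[:,0])]
n=np.array([.933,.36,0]); ok=np.abs((P-[.4839,-.3332,0])@n)<.012; P=P[ok]
y=(P-[.4839,-.3332,0])@np.array([-.36,.933,0])
print(len(P))
for a in range(-70,70,10):
    k=(y>a/1e3)&(y<a/1e3+.01)
    if k.sum(): print(a,k.sum(),np.round(np.percentile(P[k,2],[2,98]),3))
```

```text
1084
-70 271 [0.082 0.267]
-60 112 [0.087 0.267]
-50 115 [0.042 0.268]
-40 110 [0.018 0.267]
-30 98 [0.089 0.267]
-20 103 [0.089 0.267]
-10 82 [0.093 0.267]
0 43 [0.097 0.229]
10 38 [0.089 0.209]
20 31 [0.081 0.181]
30 22 [0.082 0.171]
40 27 [0.082 0.168]
50 21 [0.083 0.156]
60 7 [0.079 0.126]
```

View pics/s2c.png

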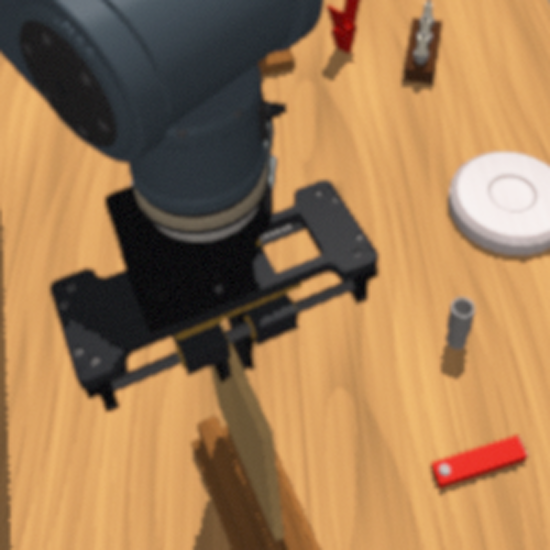

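The side view shows the board hanging level from the fingertips, clear of the stand, with its top about 56 mm below the TCP. Next I carry it over behind the vise.

Run:
```python
from h import *
o=robot.get_obs(); print(o["position"],o["grip_force"])
n=np.array([np.cos(np.radians(-7.9)),np.sin(np.radians(-7.9)),0]); vb=np.array([.515,.0273,0])
s=plan(np.array([.484,-.333,.40]),pose(21.2),4,0)
s=plan(vb+n*(-.031+.012)+[0,0,.39],pose(-7.9,16),16,0,s)
```

```text
[ 0.4827981  -0.33220193  0.32321281] 29.99972641468048
-0.5 0 -19 0 0 0 0; 0 0.5 -19.5 0 0 0 0; -0.5 0 -19 0 0 0 0; 0 0.5 -19.5 0 -0.2 0 0
end [ 0.4842 -0.3329  0.4002] max [ 0.5  0.5 19.5  0.   0.2  0. ]
21 9 0.5 -1 -0.2 1.8 0; 21 8 1 -1 -0.2 1.8 0; 21.5 7.5 0.5 -1 -0.4 1.8 0; 21.5 7 0.5 -1 -0.2 1.8 0; 22 6 1 -1 -0.2 1.8 0; 22 5.5 1 -0.8 -0.2 1.8 0; 22 4.5 0.5 -1 -0.4 1.8 0; 22.5 4 0.5 -1 -0.2 1.8 0; 22.5 3.5 1 -1 -0.2 1.8 0; 22.5 2.5 0.5 -1 -0.2 1.8 0; 22.5 2 0.5 -1 -0.4 1.8 0; 22.5 1 0.5 -1 -0.2 1.8 0; 23 0.5 0.5 -1 -0.2 1.8 0; 22.5 -0.5 0.5 -1 -0.2 1.8 0; 23 -1 0 -1 -0.4 1.8 0; 22.5 -1.5 0 -0.8 -0.2 1.8 0
end [0.4962 0.03   0.3902] max [23.   9.   1.   1.   0.4  1.8]
```

Emit:
{"op": "send_rows", "data": {
  "deltas": "0 0 -19 0 0 0 0; 0 0 -19 0 0 0 0; 0 0 -19 0 0 0 0; 0 0 -19 0 0 0 0; 21 9 0.5 -1 -0.2 1.8 0; 21 8 1 -1 -0.2 1.8 0; 21.5 7.5 0.5 -1 -0.4 1.8 0; 21.5 7 0.5 -1 -0.2 1.8 0; 22 6 1 -1 -0.2 1.8 0; 22 5.5 1 -0.8 -0.2 1.8 0"
}}

```text
time: 6.42
position: [0.4873, -0.1956, 0.3955]
tool_rot: [0.64, 0.766, 0.035, 0.038]
ft_force: [0.3, -0.6, -1.5]
grip_width: 0.0076
grip_force: 30.0
```

Emit:
{"op": "send_rows", "data": {
  "deltas": "22 4.5 0.5 -1 -0.4 1.8 0; 22.5 4 0.5 -1 -0.2 1.8 0; 22.5 3.5 1 -1 -0.2 1.8 0; 22.5 2.5 0.5 -1 -0.2 1.8 0; 22.5 2 0.5 -1 -0.4 1.8 0; 22.5 1 0.5 -1 -0.2 1.8 0; 23 0.5 0.5 -1 -0.2 1.8 0; 22.5 -0.5 0.5 -1 -0.2 1.8 0; 23 -1 0 -1 -0.4 1.8 0; 22.5 -1.5 0 -0.8 -0.2 1.8 0"
}}

```text
time: 7.68
position: [0.4945, 0.0311, 0.3899]
tool_rot: [0.747, 0.65, 0.091, 0.103]
ft_force: [0.3, 0.5, -2.6]
grip_width: 0.0074
grip_force: 30.0
```

Emit:
{"op": "send_rows", "data": {
  "deltas": "0 0 0 0 0 0 0; 0 0 0 0 0 0 0"
}}

```text
time: 7.92
position: [0.495, 0.03, 0.3904]
tool_rot: [0.747, 0.651, 0.091, 0.104]
ft_force: [-0.6, -0.7, -2.0]
grip_width: 0.0078
grip_force: 30.0
```

Run:
```python
from h import *
o=robot.get_obs(); print(o["position"],o["grip_force"],o["ft_force"])
Q=R.from_quat(o["tool_rot"])
for nm in ("side","wrist"):
    s=shot(nm); W=cloud(s)
    save(nm+"3",s)
    for r in robot.cut_out(nm,"board")[:1]:
        P=W[r["region"]];P=P[~np.isnan(P[:,0])]; L=Q.inv().apply(P-o["position"])
        print(nm,r["p"],len(P),np.round(np.percentile(L,[1,5,50,95,99],axis=0),3).tolist())
    for r in robot.cut_out(nm,"vise")[:1]:
        P=W[r["region"]];P=P[~np.isnan(P[:,0])];P=P[(P[:,2]>.108)&(P[:,2]<.122)]
        if len(P): print(nm,"vise",cv2.minAreaRect((P[:,:2]*1000).astype(np.float32)))
n=np.array([np.cos(np.radians(-7.9)),np.sin(np.radians(-7.9)),0]); vb=np.array([.515,.0273,0])
s=plan(vb+n*(-.031+.010)+[0,0,.255],pose(-7.9,16),8,0)
```

```text
[0.49504939 0.02996614 0.39042369] 30.001653134822845 [-0.63183712 -0.69603107 -2.00724169]
side 0.76 1442 [[-0.069, -0.005, 0.058], [-0.067, -0.003, 0.061], [-0.024, 0.002, 0.141], [0.052, 0.003, 0.236], [0.061, 0.003, 0.245]]
side vise ((449.1214904785156, 36.542877197265625), (114.18763732910156, 129.80596923828125), 81.87128448486328)
wrist 0.87 2697 [[-0.084, -0.004, 0.057], [-0.046, -0.003, 0.057], [0.027, 0.001, 0.058], [0.065, 0.004, 0.109], [0.065, 0.005, 0.402]]
wrist vise ((450.58966064453125, 38.730464935302734), (110.39201354980469, 129.936279296875), 82.16786193847656)
0 -5 16.5 0 0 0 0; 0 -4.5 16 0 0 0 0; 0 -5 16.5 0 0 0 0; 0 -4.5 16 0 0 0 0; 0 -5 16.5 0 0 0 0; 0 -4.5 16 0 0 0 0; 0 -5 16.5 0 0 0 0; 0 -5 16.5 0 0 0 0
end [0.4941 0.03   0.2548] max [ 0.   5.  16.5  0.   0.   0. ]
```

View pics/side3.png

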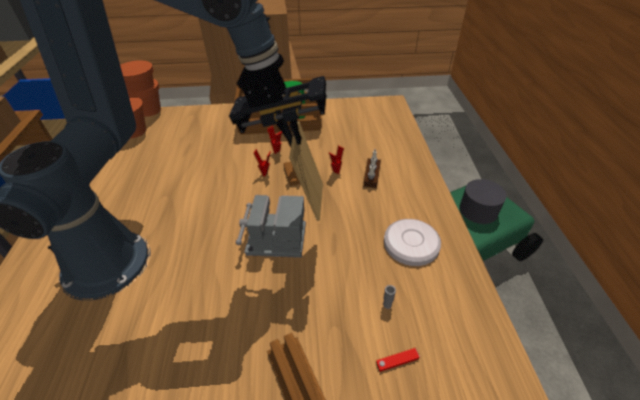

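Emit:
{"op": "send_rows", "data": {
  "deltas": "0 -5 16.5 0 0 0 0; 0 -4.5 16 0 0 0 0; 0 -5 16.5 0 0 0 0; 0 -4.5 16 0 0 0 0; 0 -5 16.5 0 0 0 0; 0 -4.5 16 0 0 0 0; 0 -5 16.5 0 0 0 0; 0 -5 16.5 0 0 0 0; 0 0 0 0 0 0 0; 0 0 0 0 0 0 0"
}}

```text
time: 9.48
position: [0.4946, 0.0303, 0.2554]
tool_rot: [0.747, 0.65, 0.092, 0.105]
ft_force: [0.5, -0.7, -0.6]
grip_width: 0.008
grip_force: 30.0
```

Run:
```python
from h import *
o=robot.get_obs(); print(o["position"],o["grip_force"],o["ft_force"])
n=np.array([np.cos(np.radians(-7.9)),np.sin(np.radians(-7.9)),0]); vb=np.array([.5152,.0283,0])
s=plan(vb+n*(-.0313+.004)+[0,0,.242],pose(-7.9,16),5,0)
```

```text
[0.49460293 0.03033148 0.25536668] 30.00138759613037 [ 0.51753781 -0.65237662 -0.61030959]
0 -2 2 0 0 0 0; 0.5 -2 2.5 0 0 0 0; 0 -2 2 0 0 0 0; 0 -2 2.5 0 0 0 0; 0.5 -2 2 0 0 0 0
end [0.4882 0.0322 0.242 ] max [0.5 2.  2.5 0.  0.  0. ]
```

Emit:
{"op": "send_rows", "data": {
  "deltas": "0 -2 2 0 0 0 0; 0.5 -2 2.5 0 0 0 0; 0 -2 2 0 0 0 0; 0 -2 2.5 0 0 0 0; 0.5 -2 2 0 0 0 0; 0 0 0 0 0 0 0; 0 -0.3 1 0 0 0 0; 0 0 0 0 0 0 0"
}}

```text
time: 10.48
position: [0.4877, 0.0325, 0.2404]
tool_rot: [0.747, 0.651, 0.091, 0.104]
ft_force: [-0.6, 0.3, -1.7]
grip_width: 0.008
grip_force: 30.0
```

Emit:
{"op": "send_rows", "data": {
  "deltas": "0 -0.3 1 0 0 0 0; 0 0 0 0 0 0 0; 0 0 0 0 0 0 0"
}}

```text
time: 10.85
position: [0.4877, 0.0325, 0.2397]
tool_rot: [0.747, 0.651, 0.092, 0.104]
ft_force: [-1.5, 1.1, 3.9]
grip_width: 0.0077
grip_force: 30.0
```

Emit:
{"op": "send_rows", "data": {
  "deltas": "0 -0.3 1 0 0 0 0; 0 0 0 0 0 0 0; 0 0 0 0 0 0 0"
}}

```text
time: 11.22
position: [0.4882, 0.0324, 0.2397]
tool_rot: [0.746, 0.65, 0.092, 0.105]
ft_force: [-3.5, 1.0, 10.8]
grip_width: 0.0076
grip_force: 30.1
```

Emit:
{"op": "send_rows", "data": {
  "deltas": "0 0.3 -1.2 0 0 0 0; 0 0 0 0 0 0 0; 0 0 0 0 0 0 0.2; 0 0 0 0 0 0 0.4; 0 0 0 0 0 0 0.6; 0 0 0 0 0 0 0.6; 0 0 0 0 0 0 0.6; 0 0 0 0 0 0 0.6"
}}

```text
time: 12.22
position: [0.4875, 0.0325, 0.2396]
tool_rot: [0.747, 0.651, 0.091, 0.104]
ft_force: [0.4, 1.0, -0.2]
grip_width: 0.051
grip_force: 0.0
```

Run:
```python
from h import *
o=robot.get_obs(); print(o["position"],o["grip_width"],o["ft_force"])
Q=R.from_quat(o["tool_rot"])
for nm in ("side","wrist"):
    s=shot(nm); W=cloud(s); save(nm+"4",s)
    for r in robot.cut_out(nm,"board")[:1]:
        P=W[r["region"]];P=P[~np.isnan(P[:,0])]; L=Q.inv().apply(P-o["position"])
        print(nm,r["p"],len(P),np.round(np.percentile(L,[1,5,50,95,99],axis=0),3).tolist())
```

```text
[0.48751709 0.0325202  0.23955256] 0.05096425442115715 [ 0.41141109  1.04507484 -0.1715293 ]
side 0.69 1299 [[-0.069, -0.009, 0.057], [-0.067, -0.006, 0.059], [-0.019, -0.001, 0.138], [0.047, 0.001, 0.232], [0.057, 0.002, 0.242]]
wrist 0.8 3494 [[-0.058, -0.009, 0.057], [-0.046, -0.009, 0.057], [0.024, -0.004, 0.058], [0.065, 0.002, 0.215], [0.065, 0.004, 0.25]]
```

View pics/wrist4.png

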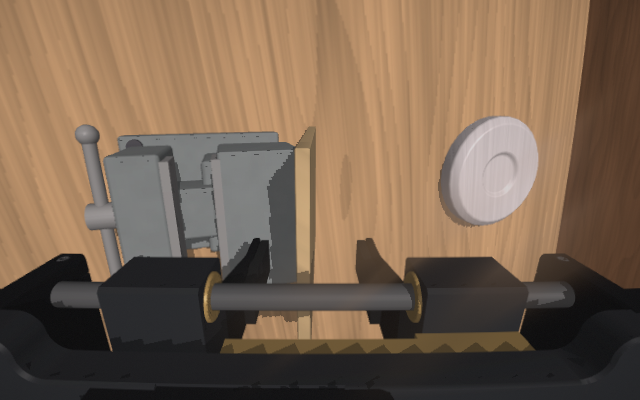

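The wrist view shows the board edge at (305, 130–340) leaning on the vise back with both fingers clear. Next I retract and go above the clip.

Run:
```python
from h import *
o=robot.get_obs();Q=R.from_quat(o["tool_rot"])
s=plan(o["position"]+Q.apply([0,0,-.11]),Q,5,1)
plan(np.array([.508,.3135,.31]),pose(11.8),13,1,s)
```

```text
0 0 -22 0 0 0 1; 0 0 -22 0 0 0 1; 0 0 -22 0 0 0 1; 0 0 -22 0 0 0 1; 0 0 -22 0 0 0 1
end [0.4576 0.0365 0.3454] max [ 0.  0. 22.  0.  0.  0.]
21.5 0 3 1.2 0.2 -1.6 1; 21.5 1 3 1.2 0.2 -1.4 1; 22 1.5 3 1.2 0.2 -1.6 1; 21.5 2 3 1.2 0.2 -1.4 1; 21.5 2.5 3 1.2 0.2 -1.6 1; 21 3.5 3 1.2 0.2 -1.4 1; 21.5 3.5 3 1.2 0.2 -1.6 1; 21 5 3 1.4 0.2 -1.4 1; 21 5 3.5 1.2 0.2 -1.6 1; 21 5.5 2.5 1.2 0.2 -1.4 1; 20.5 6.5 3 1.2 0.2 -1.6 1; 20.5 7 3 1.2 0.2 -1.4 1; 20.5 7.5 3 1.2 0.2 -1.6 1
end [0.5079 0.3137 0.3098] max [22.   7.5  3.5  1.4  0.2  1.6]
```

Emit:
{"op": "send_rows", "data": {
  "deltas": "0 0 -22 0 0 0 0.6; 0 0 -22 0 0 0 0.6; 0 0 -22 0 0 0 1; 0 0 -22 0 0 0 1; 0 0 -22 0 0 0 1; 21.5 0 3 1.2 0.2 -1.6 1; 21.5 1 3 1.2 0.2 -1.4 1; 22 1.5 3 1.2 0.2 -1.6 1; 21.5 2 3 1.2 0.2 -1.4 1; 21.5 2.5 3 1.2 0.2 -1.6 1"
}}

```text
time: 13.68
position: [0.4769, 0.144, 0.3316]
tool_rot: [0.705, 0.704, 0.056, 0.065]
ft_force: [0.7, 0.6, 0.8]
grip_width: 0.0874
grip_force: 0.0
```

Emit:
{"op": "send_rows", "data": {
  "deltas": "21 3.5 3 1.2 0.2 -1.4 1; 21.5 3.5 3 1.2 0.2 -1.6 1; 21 5 3 1.4 0.2 -1.4 1; 21 5 3.5 1.2 0.2 -1.6 1; 21 5.5 2.5 1.2 0.2 -1.4 1; 20.5 6.5 3 1.2 0.2 -1.6 1; 20.5 7 3 1.2 0.2 -1.4 1; 20.5 7.5 3 1.2 0.2 -1.6 1; 0 0 0 0 0 0 1; 0 0 0 0 0 0 1"
}}

```text
time: 14.92
position: [0.5075, 0.3133, 0.3095]
tool_rot: [0.63, 0.776, -0.001, 0.0]
ft_force: [0.5, -0.2, -0.3]
grip_width: 0.0872
grip_force: 0.0
```

Run:
```python
from h import *
o=robot.get_obs(); print(o["position"],o["time"],o["grip_width"])
def sel(P,x,y,z): 
    return P[(P[:,0]>x[0])&(P[:,0]<x[1])&(P[:,1]>y[0])&(P[:,1]<y[1])&(P[:,2]>z[0])&(P[:,2]<z[1])]
c=shot("wrist");save("w5",c);W=cloud(c).reshape(-1,3)
for nm,a in (("block",(.013,.027)),("tongue",(.06,.084)),("clip",(.09,.145)),("handles",(.12,.145))):
    P=sel(W,(.44,.57),(.24,.38),a); print(nm,len(P),cv2.minAreaRect((P[:,:2]*1000).astype(np.float32)) if len(P) else "",P[:,2].max() if len(P) else "")
s=shot("side");S=cloud(s);save("s5",s)
t=shot("top");T=cloud(t)
for nm,w in (("side",S),("top",T)):
    r=robot.cut_out(nm,"board")
    for q in r[:2]:
        P=w[q["region"]];P=P[~np.isnan(P[:,0])]; print(nm,q["p"],len(P),np.round(np.percentile(P,[2,50,98],axis=0),3).tolist())
        # plane fit
    P=w[r[0]["region"]];P=P[~np.isnan(P[:,0])];P=P[(P[:,0]>.44)&(P[:,0]<.6)&(np.abs(P[:,1]-.03)<.09)&(P[:,2]<.19)]
    zt=P[P[:,2]>.172]; print(" top edge",cv2.minAreaRect((zt[:,:2]*1000).astype(np.float32)) if len(zt) else "",P[:,2].max())
b=s["image"][150:350,180:430,::-1];w=cv2.resize(c["image"][...,::-1],(500,312));b=cv2.resize(b,(390,312),interpolation=cv2.INTER_CUBIC)
cv2.imwrite("pics/m5.png",cv2.resize(np.hstack([w,b]),(800,280)))
```

```text
[0.50748109 0.31326208 0.3095182 ] 14.925 0.08720735552468663
block 3056 ((509.7862548828125, 311.48175048828125), (80.26403045654297, 100.33395385742188), 11.246927261352539) 0.022867449739645867
tongue 384 ((512.9596557617188, 313.9267272949219), (33.316322326660156, 67.61107635498047), 27.777477264404297) 0.08397731429882634
clip 883 ((508.53485107421875, 316.75982666015625), (43.70457077026367, 27.528467178344727), 13.980236053466797) 0.135548237865081
handles 406 ((508.7380676269531, 316.42047119140625), (44.317073822021484, 24.10664176940918), 11.105242729187012) 0.135548237865081
side 0.68 1358 [[0.491, -0.041, 0.01], [0.521, 0.014, 0.109], [0.557, 0.085, 0.183]]
side 0.47 2080 [[0.732, -0.084, 0.004], [0.797, -0.026, 0.024], [0.866, 0.046, 0.028]]
 top edge ((498.5685119628906, 26.53508758544922), (127.17201232910156, 10.921568870544434), 82.16215515136719) 0.18500149519819717
top 0.84 642 [[0.493, -0.034, 0.01], [0.524, 0.024, 0.119], [0.559, 0.086, 0.186]]
 top edge ((501.9665832519531, 29.112056732177734), (123.84855651855469, 11.38631534576416), 82.085693359375) 0.18868973901084046
```

View pics/m5.png

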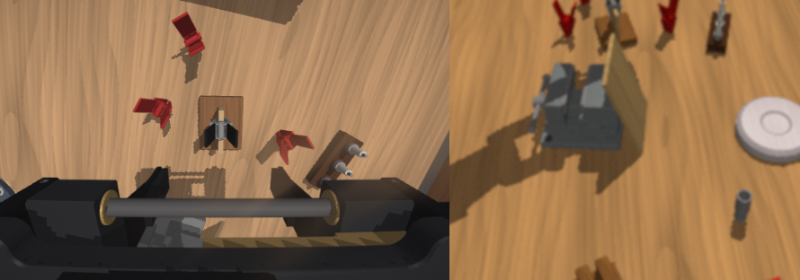

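Clip seen at wrist-view (222, 128) on the block, in line with the gripper; the board leans on the vise in the side view. Descending.

Run:
```python
from h import *
plan(np.array([.5085,.3152,.1715]),pose(11.6),6,1)
```

```text
0.5 0 23 0 0 0 1; 0 0.5 23 0 0 0 1; 0.5 0 23.5 0 0 0 1; 0.5 0.5 23 0 0 0.2 1; 0.5 0 23 0 0 0 1; 0 0 23 0 0 0 1
end [0.5083 0.3151 0.1716] max [ 0.5  0.5 23.5  0.   0.   0.2]
```

Emit:
{"op": "send_rows", "data": {
  "deltas": "0.5 0 23 0 0 0 1; 0 0.5 23 0 0 0 1; 0.5 0 23.5 0 0 0 1; 0.5 0.5 23 0 0 0 1; 0.5 0 23 0 0 0 1; 0 0 23 0 0 0 1; 0 0 0 0 0 0 0.6; 0 0 0 0 0 0 0.4; 0 0 0 0 0 0 0; 0 0 0 0 0 0 0",
  "newtons": 26
}}

```text
time: 16.42
position: [0.5088, 0.3158, 0.1723]
tool_rot: [0.63, 0.776, 0.0, 0.001]
ft_force: [0.7, 0.5, 0.1]
grip_width: 0.0546
grip_force: 0.0
```

Emit:
{"op": "send_rows", "data": {
  "deltas": "0 0 0 0 0 0 0; 0 0 0 0 0 0 0; 0 0 0 0 0 0 0; 0 0 0 0 0 0 0; 0 0 0 0 0 0 0; 0 0 0 0 0 0 0; 0 0 0 0 0 0 0; 0 0 0 0 0 0 0"
}}

```text
time: 17.42
position: [0.5089, 0.316, 0.1742]
tool_rot: [0.63, 0.776, 0.0, 0.001]
ft_force: [-3.1, -1.5, 13.9]
grip_width: 0.0213
grip_force: 26.0
```

Emit:
{"op": "send_rows", "data": {
  "deltas": "0 0 -3 0 0 0 0; 0 0 -7 0 0 0 0; 0 0 -15 0 0 0 0; 0 0 -20 0 0 0 0; 0 0 -25 0 0 0 0; 0 0 -25 0 0 0 0; 0 0 -25 0 0 0 0; 0 0 -20 0 0 0 0; 0 0 0 0 0 0 0; 0 0 0 0 0 0 0"
}}

```text
time: 18.68
position: [0.5079, 0.3157, 0.3108]
tool_rot: [0.63, 0.776, -0.001, -0.0]
ft_force: [-0.4, 0.7, -0.6]
grip_width: 0.0217
grip_force: 26.0
```

Run:
```python
from h import *
o=robot.get_obs(); print(o["position"],o["grip_width"],o["grip_force"],o["ft_force"])
Q=R.from_quat(o["tool_rot"])
for nm in ("side","top"):
    s=shot(nm); W=cloud(s); save(nm+"6",s)
    L=Q.inv().apply(W.reshape(-1,3)-o["position"]); 
    k=(np.abs(L[:,0])<.04)&(np.abs(L[:,1])<.035)&(L[:,2]>.03)&(L[:,2]<.15); k=k.reshape(400,640)
    P=L.reshape(400,640,3)[k]
    for a in range(50,140,10):
        q=P[(P[:,2]>a/1e3)&(P[:,2]<a/1e3+.01)]
        if len(q): print(nm,a,len(q),np.round(np.percentile(q,[3,97],axis=0)[:,:2],3).tolist(),np.round(np.median(q,0),3))
    if nm=="side":
        v,u=np.argwhere(k).mean(0).astype(int); im=s["image"][max(0,v-60):v+60,max(0,u-80):u+80,::-1]
        cv2.imwrite("pics/c6.png",cv2.resize(im,None,fx=4,fy=4,interpolation=cv2.INTER_CUBIC))
```

```text
[0.50792653 0.3156671  0.31075958] 0.0216762841378999 25.999620649963617 [-0.44154914  0.73046068 -0.56094486]
side 50 37 [[-0.015, -0.022], [0.006, 0.016]] [-0.012 -0.01   0.054]
side 60 38 [[-0.014, -0.022], [0.001, 0.015]] [-0.011 -0.01   0.064]
side 70 14 [[-0.015, -0.013], [0.005, 0.006]] [-0.009  0.004  0.076]
side 80 61 [[-0.016, -0.019], [0.009, 0.013]] [-0.008 -0.004  0.087]
side 90 36 [[-0.016, -0.02], [0.01, 0.014]] [-0.012 -0.006  0.094]
side 100 16 [[-0.015, -0.02], [0.008, 0.014]] [-0.011 -0.016  0.105]
side 110 19 [[-0.015, -0.02], [0.004, 0.013]] [-0.011 -0.017  0.116]
side 120 13 [[-0.013, -0.02], [0.005, 0.012]] [-0.007  0.01   0.126]
side 130 1 [[-0.009, 0.012], [-0.009, 0.012]] [-0.009  0.012  0.132]
top 50 2 [[-0.011, 0.008], [-0.009, 0.016]] [-0.01   0.012  0.052]
top 70 1 [[-0.005, 0.007], [-0.005, 0.007]] [-0.005  0.007  0.073]
top 80 7 [[-0.015, -0.002], [-0.001, 0.006]] [-0.004  0.     0.085]
top 90 4 [[-0.014, 0.004], [-0.012, 0.016]] [-0.013  0.012  0.093]
top 100 1 [[-0.014, 0.017], [-0.014, 0.017]] [-0.014  0.017  0.106]
top 110 1 [[-0.012, 0.015], [-0.012, 0.015]] [-0.012  0.015  0.112]
top 120 3 [[-0.013, -0.013], [-0.009, 0.015]] [-0.012  0.013  0.124]
```

View pics/c6.png

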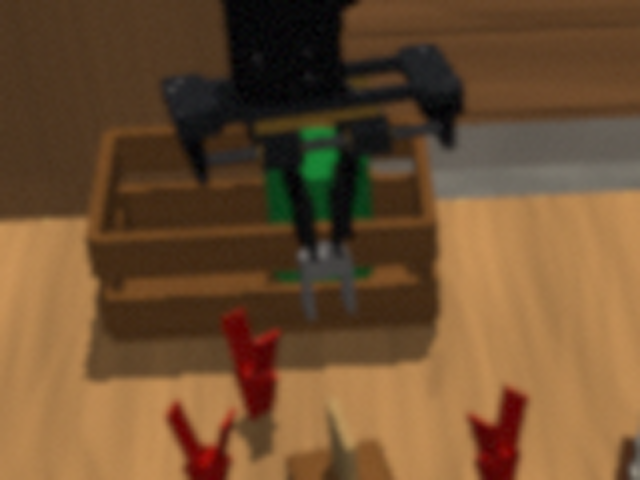

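The crop shows the squeezed clip held straight below the fingers, jaws at (310, 300) and (348, 300), clear of the tongue. Next I hover over the board.

Run:
```python
from h import *
s=plan(np.array([.490,.25,.37]),pose(7,4),4,0)
plan(np.array([.445,.036,.368]),pose(-7.9,17.3),12,0,s)
```

```text
-15 -8 -15 -1 0 1.2 0; -15.5 -7 -15 -1 0 1.2 0; -15.5 -6.5 -15 -1.2 0 1.2 0; -15.5 -6 -15.5 -1 0 1.2 0
end [0.49   0.2501 0.3701] max [15.5  8.  15.5  1.2  0.   1.2]
-17 -6 -0.5 -1.2 -0.2 1.2 0; -17.5 -5.5 0 -1 -0.2 1.2 0; -17.5 -5 -0.5 -1.2 -0.4 1.2 0; -17.5 -5 -0.5 -1 -0.2 1.4 0; -18 -4.5 0 -1.2 -0.2 1.2 0; -17.5 -3.5 -0.5 -1 -0.2 1.2 0; -18 -4 -0.5 -1.2 -0.2 1.2 0; -18 -3 0 -1 -0.2 1.2 0; -18 -3 -0.5 -1.2 -0.4 1.2 0; -18 -2.5 -0.5 -1 -0.2 1.2 0; -18 -2 0 -1.2 -0.2 1.2 0; -18.5 -1.5 -0.5 -1 -0.2 1.4 0
end [0.445  0.0358 0.3681] max [18.5  6.   0.5  1.2  0.4  1.4]
```

Emit:
{"op": "send_rows", "data": {
  "deltas": "-15 -8 -15 -1 0 1.2 0; -15.5 -7 -15 -1 0 1.2 0; -15.5 -6.5 -15 -1.2 0 1.2 0; -15.5 -6 -15.5 -1 0 1.2 0; -17 -6 -0.5 -1.2 -0.2 1.2 0; -17.5 -5.5 0 -1 -0.2 1.2 0; -17.5 -5 -0.5 -1.2 -0.4 1.2 0; -17.5 -5 -0.5 -1 -0.2 1.4 0; -18 -4.5 0 -1.2 -0.2 1.2 0; -17.5 -3.5 -0.5 -1 -0.2 1.2 0"
}}

```text
time: 20.02
position: [0.4678, 0.1422, 0.3699]
tool_rot: [0.707, 0.701, 0.064, 0.069]
ft_force: [0.4, 0.5, -1.3]
grip_width: 0.0216
grip_force: 26.0
```

Emit:
{"op": "send_rows", "data": {
  "deltas": "-18 -4 -0.5 -1.2 -0.2 1.2 0; -18 -3 0 -1 -0.2 1.2 0; -18 -3 -0.5 -1.2 -0.4 1.2 0; -18 -2.5 -0.5 -1 -0.2 1.2 0; -18 -2 0 -1.2 -0.2 1.2 0; -18.5 -1.5 -0.5 -1 -0.2 1.4 0; 0 0 0 0 0 0 0; 0 0 0 0 0 0 0"
}}

```text
time: 21.02
position: [0.4456, 0.0359, 0.369]
tool_rot: [0.746, 0.648, 0.1, 0.114]
ft_force: [0.1, -0.2, 0.2]
grip_width: 0.0215
grip_force: 26.0
```

```bash
cat > m.py <<'E'
from h import *
import sys
o=robot.get_obs(); print(o["position"],o["grip_width"],o["ft_force"],o["time"])
Q=R.from_quat(o["tool_rot"]); print(Q.as_matrix()[:,1:].T.round(3))
a=np.radians(-7.9); n=np.array([np.cos(a),np.sin(a),0]); yv=np.array([-np.sin(a),np.cos(a),0]); vb=np.array([.5152,.0283,0])
for nm in ("wrist","side","top"):
    s=shot(nm); W=cloud(s); save(nm+sys.argv[1],s)
    P=W.reshape(-1,3); L=(P-vb)@np.stack([n,yv,[0,0,1]],1)
    k=(L[:,0]>-.04)&(L[:,0]<.06)&(np.abs(L[:,1])<.075)&(L[:,2]>.125)&(L[:,2]<.192); L=L[k]
    e=L[L[:,2]>.178]; print(nm,len(L),len(e),"edge x,y 3/50/97",np.round(np.percentile(e,[3,50,97],axis=0)*1000,1).tolist() if len(e) else "")
    T=Q.inv().apply(P[k]-o["position"]); e=T[L[:,2]>.178]
    if len(e): print("   in tool",np.round(np.percentile(e,[3,25,50,75,97],axis=0)*1000,1).tolist())
    f=L[L[:,2]<.172]
    if len(f)>50:
        c=np.polyfit(f[:,2],f[:,0],1); c2=np.polyfit(f[:,1],f[:,0]-c[0]*f[:,2],1); print("   face: tilt",np.degrees(np.arctan(-c[0])),"x at z=.15",np.polyval(c,.15)*1000,"yaw",np.degrees(np.arctan(c2[0])),len(f))
    L2=Q.inv().apply(P-o["position"]); k=(np.abs(L2[:,0])<.03)&(np.abs(L2[:,1])<.028)&(L2[:,2]>.095)&(L2[:,2]<.14)
    if k.sum()>3: print("   jaws in tool",k.sum(),np.round(np.percentile(L2[k],[3,50,97],axis=0)*1000,1).tolist())
E
python3 m.py 7
```

```text
[0.44555643 0.03586327 0.36897137] 0.02150860840514786 [ 0.09260488 -0.24611491  0.23029832] 21.025
[[ 0.945 -0.134  0.3  ]
 [ 0.297 -0.039 -0.954]]
wrist 821 751 edge x,y 3/50/97 [[-20.8, -24.5, 180.3], [-17.5, 22.0, 182.3], [-14.1, 63.6, 184.0]]
   in tool [[-22.8, -9.4, 192.6], [-0.2, -8.0, 193.4], [23.7, -6.2, 193.9], [46.0, -4.3, 194.4], [65.3, -2.5, 195.3]]
   face: tilt 17.582969373478754 x at z=.15 -4.509982900140014 yaw -3.531892051105737 62
   jaws in tool 252 [[2.4, -17.2, 95.4], [12.5, 6.0, 110.3], [12.9, 16.2, 128.7]]
side 580 148 edge x,y 3/50/97 [[-21.7, -65.8, 178.6], [-17.0, -10.2, 181.4], [-13.1, 57.1, 184.3]]
   in tool [[-64.1, -10.6, 192.1], [-39.3, -8.1, 193.5], [-8.5, -5.5, 194.4], [28.3, -3.4, 195.4], [58.8, -2.5, 198.5]]
   face: tilt 17.092485496340487 x at z=.15 -5.035357356181207 yaw 0.8410181883902608 384
   jaws in tool 147 [[-15.3, -18.6, 95.4], [-8.5, 11.5, 113.4], [10.3, 16.0, 128.1]]
top 149 65 edge x,y 3/50/97 [[-18.4, -63.1, 179.5], [-14.3, -15.5, 182.5], [-10.2, 61.2, 186.5]]
   in tool [[-61.4, -6.8, 190.2], [-47.2, -4.8, 193.3], [-13.8, -2.6, 194.6], [46.9, -0.9, 195.7], [62.9, 1.1, 198.4]]
   face: tilt 17.057073265578225 x at z=.15 -1.1166712074759457 yaw -0.24851049998205968 65
   jaws in tool 26 [[-12.3, 17.6, 98.3], [-1.3, 18.8, 112.1], [10.0, 19.2, 128.0]]
```

View pics/wrist7.png

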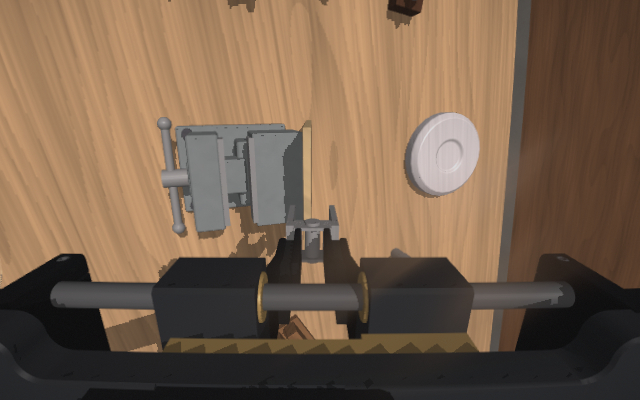

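The wrist view shows the board edge at (307, 125–205) and the jaws at (290, 215) and (335, 215). The edge lies about 5 mm to −y of the jaw centre, so I correct that and lower in stages.

Emit:
{"op": "send_rows", "data": {
  "deltas": "0 -2.5 0 0 0 0 0; 0 -2.5 0 0 0 0 0; 0 0 15 0 0 0 0; 0 0 15 0 0 0 0; 0 0 15 0 0 0 0; 0 0 10 0 0 0 0; 0 0 0 0 0 0 0; 0 0 0 0 0 0 0"
}}

```text
time: 22.18
position: [0.4572, 0.0345, 0.3152]
tool_rot: [0.746, 0.649, 0.1, 0.114]
ft_force: [-0.3, 0.7, 0.3]
grip_width: 0.0216
grip_force: 26.0
```

```bash
python3 m.py 8; python3 -c "
import cv2
a=cv2.imread('pics/wrist8.png')[100:290,200:440];cv2.imwrite('pics/w8c.png',cv2.resize(a,None,fx=3,fy=3,interpolation=cv2.INTER_CUBIC))"
```

```text
[0.45724534 0.03451561 0.31516255] 0.02155726961890447 [-0.26075754  0.70162235  0.27862988] 22.175
[[ 0.945 -0.133  0.3  ]
 [ 0.297 -0.039 -0.954]]
wrist 1100 1061 edge x,y 3/50/97 [[-20.9, -60.5, 180.5], [-17.4, 24.9, 182.4], [-13.8, 63.6, 184.3]]
   in tool [[-58.9, -4.5, 137.6], [5.1, -2.9, 138.6], [26.5, -0.6, 139.0], [47.7, 1.1, 139.5], [65.2, 2.8, 140.3]]
   jaws in tool 620 [[-1.1, -16.7, 96.0], [12.5, -0.5, 138.4], [28.5, 15.7, 139.9]]
side 541 122 edge x,y 3/50/97 [[-34.9, -65.9, 178.4], [-17.7, -19.7, 182.1], [-13.0, 58.6, 189.7]]
   in tool [[-64.3, -15.3, 126.1], [-44.0, -3.9, 138.3], [-18.1, -1.0, 139.1], [3.8, 1.2, 140.0], [60.2, 2.7, 143.5]]
   face: tilt 17.290475615684674 x at z=.15 -4.969001517777648 yaw 0.8298174223726392 378
   jaws in tool 158 [[-24.4, -17.7, 96.8], [-9.0, -0.4, 118.8], [10.9, 16.0, 139.6]]
top 152 43 edge x,y 3/50/97 [[-18.3, -63.5, 179.3], [-14.4, 42.4, 182.7], [-8.9, 62.6, 186.9]]
   in tool [[-61.9, -2.3, 135.8], [-53.0, -0.2, 138.0], [43.9, 1.9, 139.7], [55.9, 4.5, 141.3], [64.1, 6.4, 144.2]]
   face: tilt 17.24208587426224 x at z=.15 -1.011106231420117 yaw -0.061373888557963635 100
   jaws in tool 20 [[-11.6, 18.1, 102.5], [-1.3, 18.5, 116.2], [8.9, 19.3, 127.1]]
```

View pics/w8c.png

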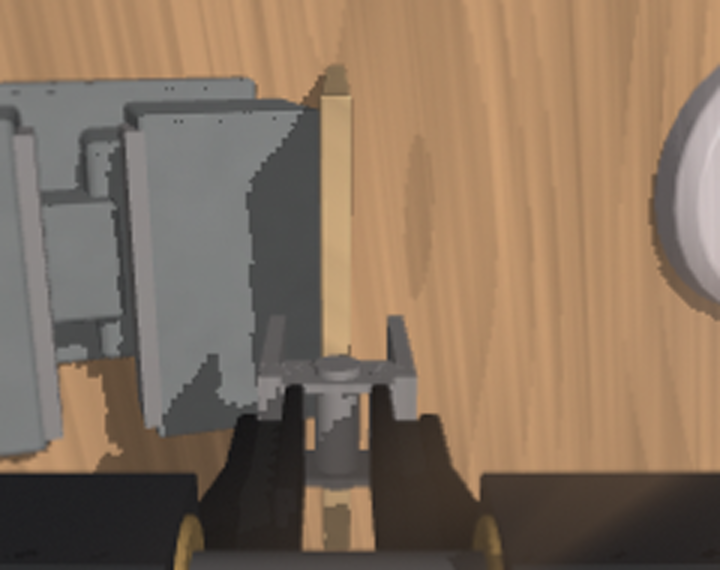

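The board edge at (337, 100–355) sits centrally between the jaws (268 and 402). The final step is 30 mm.

Emit:
{"op": "send_rows", "data": {
  "deltas": "0 0 6 0 0 0 0; 0 0 8 0 0 0 0; 0 0 8 0 0 0 0; 0 0 6 0 0 0 0; 0 0 2 0 0 0 0; 0 0 0 0 0 0 0; 0 0 0 0 0 0 0; 0 0 0 0 0 0 0"
}}

```text
time: 23.32
position: [0.4661, 0.0333, 0.2865]
tool_rot: [0.746, 0.649, 0.1, 0.114]
ft_force: [-0.1, 0.3, -0.3]
grip_width: 0.0216
grip_force: 26.0
```

```bash
python3 m.py 9
```

```text
[0.46607662 0.03329496 0.28645221] 0.021584916595360108 [-0.08497246  0.28942852 -0.30769344] 23.325
[[ 0.945 -0.133  0.3  ]
 [ 0.297 -0.039 -0.954]]
wrist 1482 1318 edge x,y 3/50/97 [[-31.7, -42.8, 180.3], [-17.3, 28.7, 182.4], [-4.2, 63.5, 186.3]]
   in tool [[-41.2, -13.9, 104.3], [12.5, -3.2, 108.5], [30.3, -0.5, 109.0], [49.3, 1.5, 109.5], [65.1, 12.5, 110.6]]
   face: tilt 20.10215571058437 x at z=.15 -10.376736052934161 yaw 6.123222327787985 104
   jaws in tool 628 [[-28.5, -16.8, 96.1], [12.7, -0.5, 109.0], [29.0, 15.7, 126.3]]
side 555 141 edge x,y 3/50/97 [[-34.7, -66.6, 178.7], [-16.4, -15.6, 181.9], [-0.6, 57.8, 189.7]]
   in tool [[-65.0, -16.7, 100.3], [-39.4, -3.4, 108.2], [-14.0, 0.4, 109.3], [-3.3, 2.2, 110.7], [59.4, 15.3, 115.7]]
   face: tilt 20.430602512950184 x at z=.15 -5.83264656194691 yaw 0.43765185512529975 348
   jaws in tool 202 [[-28.1, -17.7, 96.8], [-11.0, 1.8, 115.0], [8.1, 15.4, 137.3]]
top 133 54 edge x,y 3/50/97 [[-18.6, -63.2, 178.9], [-13.4, 3.9, 183.2], [2.8, 61.8, 189.8]]
   in tool [[-61.6, -1.6, 105.3], [-49.9, 0.8, 107.9], [5.5, 3.2, 109.2], [52.2, 5.4, 111.5], [63.4, 18.8, 115.7]]
   face: tilt 13.486769886906494 x at z=.15 -0.18068085516914634 yaw -0.15510896644057212 67
   jaws in tool 18 [[-10.8, 17.3, 104.4], [-0.1, 18.1, 115.3], [10.2, 19.4, 132.0]]
```

```bash
python3 -c "
from rig import robot
print(robot.hand_in())"
```

```text
the job is handed in; nothing more can be done
None
```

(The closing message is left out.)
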